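# Count whole buffer tablets into the tray's trough and close its cover

## Robot

A 6-joint arm with a two-finger parallel gripper is mounted at the origin on a cart in front of the work surface, level with it; the furniture and walls round the work are solid. World frame = base frame: x ahead of the robot, y to its left, z up, the work surface at z = 0. Lengths are in mm, angles in rad, forces in N, time in s.
With the tool pointing down it reaches from about 325 to 900 mm from the base axis. Payload 6.1 kg.
Tool frame: the origin (TCP) lies at the very end of the fingers, on their centre line; the grasp point (between the pads) lies r.tcp_to_grasp behind it (r.tcp_to_grasp is the distance from the TCP to the grasp point, in mm); z points along the fingers, y is the line along which they close (so a half turn about z gives the same grasp; the last joint's range is limited). The gripper opens to 87 mm and grips with 3 to 60 N. Pads are 19 mm wide; open, the fingers measure 117 mm over their backs; the gripper's body (75 mm by 190 mm) begins 51 mm behind the grasp point.
Start: joints at [1.216, 0.22, 1.526, -0, 1.395, -0.126], TCP at [141.754, 608.705, 222.538] pointing down, gripper open.
Joint ranges: [-2.98, 2.98], [-0.91, 2.08], [0.09, 2.57], [-1.24, 4.39], [0.2, 2.65], [-2.68, 2.68]. Speed limits (rad/s): [2.57, 2.57, 3.01, 3.14, 3.14, 3.14].

## Interface

Orientations are given as a rotation vector (axis times angle).
In Python, from cell import monitor, vision, order, r gives the robot as it stands.
- The arm moves only by the tool step_arm, never from a script. Its arguments are lists of equal length, an entry for each row: "fingers": the opening, from 0 (shut) to 1 (fully open); "translation": the shift along the tool's x, y, z in units of 50 mm (1.0 is 50 mm), a list of three; "twist": the turn about the tool's z in units of 5 degrees (1.0 is 5 degrees). A call has 1 to 8 rows; each row shifts and turns the commanded pose from where the row before left it, along the tool's axes as they then stand; what a row does not reach is not made up. A row lasts 1/8 s, in which the tool goes at most 62.5 mm and 10.7 degrees, less where a joint would pass 70% of its speed; a pose out of reach is approached as far as the arm can. A call is refused whole if a number of a shift passes 1 or a number of a turn 1, either way. A call with a gripper value outside its range is refused whole. The fingers move at their own pace and stop on an object; "force" is the grip in N (left out, the last holds). Time passes only in rows, so rows that do not move let the fingers close. It gives the time, the measured TCP pose, the force, the opening and the grip force at its end, in the units of the state.
- monitor.state(): the state, without advancing time (a new reading comes with each control period).
- vision.camera(name): name is "side" or "top"; returns the picture (480x640x3 uint8, blue, green, red); there is no depth.
- vision.get_calibration(name): a dict with "mtx" (3x3 intrinsics, pixels), "T" (4x4, takes a point from camera to world coordinates). Camera axes: x right, y down, z forward; pixel columns grow to the right and rows downward; lengths in mm; the calibration is good to about 2 mm. A picture is of the moment at which its call begins. get_calibration takes no time and is no camera call.
- order.finish_job(): hands the job in; it is judged then, once.
The state is a dict: "t": time; "joints": joint angles; "qd": joint speeds; "joint_efforts": joint torques, N m; "tcp_pos": TCP position; "orientation": TCP orientation; "wrist_force": force on the tool from outside, world axes, zero at the start; "moment": the same for the moment, N m; "finger_gap": opening from 0.0 (shut) to 1.0 (fully open); "gripper_force": force on a finger pad.
Only numpy, scipy, OpenCV 4.12 (cv2) and the standard library are available. Lean on these libraries where they do the work, as an engineer would, in place of code of your own. Each camera call takes 0.05 s, during which the arm holds its last target. There are 200 camera calls.

## Task

Buffer tablets lie on the deck of the counting tray: use the fingers to sweep the three whole round tablets across the deck into the open trough along its side and leave the two broken halves on the deck. Then swing the trough's cover over with the fingers and press it fully shut. Only push things: pick up or lift nothing, and leave the bottle, the beaker and the label roll where they stand.

Things in the scene. Friction and masses are not known exactly. Their poses are not given: they have to be found in the camera images.
- tray: tablet-counting tray with dark steel deck and pale aluminium walls, fixed on rubber feet, 202 mm along x, 210 along y. Origin at the centre of its underside on the bench, x roughly away from the robot, y to its left, z up. Flat deck with top at z = 23 mm from y = -102 to its open left edge at y = +52, x = -98 to +98; walls rise 8 mm above it at front, back and right.
- deck_edge (a point): middle of the deck's open left edge (tray x = 0, y = +52, z = 23 mm). A tablet pushed over this edge drops into the trough; keep pushing until its rear side is some 12 mm past the edge, so that it does not lean on it
- trough_mid (a point): centre of the trough's flat floor (tray x = 0, y = +77, z = 7 mm). The open trough lies left of the deck edge: 50 mm wide (y = +52 to +102), 196 mm long in x, 16 mm deep below the deck. Deck and trough are polished: tablets slide easily (friction about 0.25)
- cover (a joint): hinge of the trough's aluminium cover; axis along tray x at y = +103.5, z = 24.5 mm. 0 = shut, level over the trough, its top at z = 27 mm; grows as it opens up and outward: 1.57 upright, start 1.7 to 2.1 (leaning away from the deck), stop 2.2 rad. Stiff friction hinge: it stays where it is left and must be pushed all the way (about 1 N at the free edge)
- cover_edge (a point): middle of the cover's free edge (a rolled bead, 5 mm thick), 56 mm from the hinge axis; the cover is 188 mm long along tray x and 2.5 mm thick
- tablet_1: white disc-shaped buffer tablet, 24 mm across, 8 mm thick, 10 to 20 g, lying flat on the deck at the start; origin at the centre of its underside, z up
- tablet_2: white disc-shaped buffer tablet, 24 mm across, 8 mm thick, 10 to 20 g, lying flat on the deck at the start; origin at the centre of its underside, z up
- tablet_3: white disc-shaped buffer tablet, 24 mm across, 8 mm thick, 10 to 20 g, lying flat on the deck at the start; origin at the centre of its underside, z up
- half_1: broken half of such a tablet: half disc with one straight 24 mm side, 12 mm wide across it, 8 mm thick, lying flat on the deck; origin on its underside, 5 mm from the straight side, +x pointing from the straight side to the round side
- half_2: broken half of such a tablet: half disc with one straight 24 mm side, 12 mm wide across it, 8 mm thick, lying flat on the deck; origin on its underside, 5 mm from the straight side, +x pointing from the straight side to the round side
- buffer_bottle: white bottle with blue cap, 60 mm diameter, 130 mm high, standing behind the tray; origin at the centre of its underside
- beaker: glass beaker, 72 mm diameter, 95 mm high, standing to the right of the tray; origin at the centre of its underside
- label_roll: roll of white labels lying flat to the left of the tray, 66 mm diameter, 24 mm high; origin at the centre of its underside

How it is judged (in metres and radians):
On the way, in this order (a step that is already met when the one before it is completed fails the run):
1. all three whole tablets lie in the trough while its cover is still open (y of tablet_1 in the frame of tray between 0.056 and 0.102 m and x of tablet_1 in the frame of tray between -0.098 and 0.098 m and z of tablet_1 in the frame of tray between 0 and 0.0245 m and y of tablet_2 in the frame of tray between 0.056 and 0.102 m and x of tablet_2 in the frame of tray between -0.098 and 0.098 m and z of tablet_2 in the frame of tray between 0 and 0.0245 m and y of tablet_3 in the frame of tray between 0.056 and 0.102 m and x of tablet_3 in the frame of tray between -0.098 and 0.098 m and z of tablet_3 in the frame of tray between 0 and 0.0245 m and value of joint cover above 0.5 rad), for 0.2 s.
2. the cover is shut (value of joint cover below 0.05 rad), for 0.2 s.
At the end, for the whole second after the job is handed in: The three whole tablets lie in the trough (centre at least 4 mm past the deck edge, below the shut cover), the two halves lie on the deck, all at rest, and the cover is shut to within 0.05 rad (y of tablet_1 in the frame of tray between 0.056 and 0.102 m and x of tablet_1 in the frame of tray between -0.098 and 0.098 m and z of tablet_1 in the frame of tray between 0 and 0.0245 m and y of tablet_2 in the frame of tray between 0.056 and 0.102 m and x of tablet_2 in the frame of tray between -0.098 and 0.098 m and z of tablet_2 in the frame of tray between 0 and 0.0245 m and y of tablet_3 in the frame of tray between 0.056 and 0.102 m and x of tablet_3 in the frame of tray between -0.098 and 0.098 m and z of tablet_3 in the frame of tray between 0 and 0.0245 m and y of half_1 in the frame of tray between -0.102 and 0.05 m and x of half_1 in the frame of tray between -0.098 and 0.098 m and z of half_1 in the frame of tray between 0.019 and 0.04 m and y of half_2 in the frame of tray between -0.102 and 0.05 m and x of half_2 in the frame of tray between -0.098 and 0.098 m and z of half_2 in the frame of tray between 0.019 and 0.04 m and linear speed of each of tablet_1, tablet_2, tablet_3, half_1, half_2 below 0.02 m/s and value of joint cover below 0.05 rad); the robot touches nothing.
It fails at once if a tablet or half is lifted more than 15 mm above the deck (z of any of tablet_1, tablet_2, tablet_3, half_1, half_2 in the frame of tray above 0.038 m).
It fails at once if the bottle, beaker or label roll is moved more than 15 mm (distance of any of buffer_bottle, beaker, label_roll from where it was at the start of the episode above 0.015 m).
It also fails if it takes over 51 s, if anything falls off the work surface, if the arm or the gripper's body presses on something with over 40 N, if the wrist force passes 120 N, or if a joint passes its speed limit or range.

## Working session

There is one attempt and no reset: what is moved stays moved. The work goes in short steps, Python scripts to look and compute and a tool call to move; the robot and the scene stay as the last step left them, time stands still between calls to the robot, and variables do not carry over. Pictures are saved under pics/ and viewed, at most 10 in all, crops included, and the job is handed in when it is done.

Besides the shell and the picture viewer there is one more tool, called after ">>>" as name(argument=value, ...) on one line, values as JSON. step_arm: Moves the arm, as the interface text tells. Its arguments: {"type":"object","properties":{"fingers":{"type":"array"},"translation":{"type":"array"},"twist":{"type":"array"},"force":{"type":"number"}},"required":["fingers","translation","twist"]}

```bash
mkdir -p pics; cat > h.py <<'E'
import numpy as np, cv2
from cell import monitor, vision, order, r
def ray(n,p):
    c=vision.get_calibration(n);K=np.array(c["mtx"]);T=np.array(c["T"])
    d=T[:3,:3]@np.linalg.inv(K)@np.array([p[0],p[1],1.]);return T[:3,3],d
def atz(n,p,z):
    o,d=ray(n,p);return o+d*(z-o[2])/d[2]
def tri(a,b):
    (o1,d1),(o2,d2)=ray("top",a),ray("side",b)
    s=np.linalg.lstsq(np.c_[d1,-d2],o2-o1,rcond=None)[0]
    p,q=o1+d1*s[0],o2+d2*s[1];return (p+q)/2,np.linalg.norm(p-q)
def proj(n,P):
    c=vision.get_calibration(n);K=np.array(c["mtx"]);T=np.linalg.inv(np.array(c["T"]))
    q=K@(T[:3,:3]@np.asarray(P,float)+T[:3,3]);return q[:2]/q[2]
E
python3 - <<'E'
from h import *
for n in("top","side"):
    cv2.imwrite(f"pics/{n}0.png",vision.camera(n));c=vision.get_calibration(n);print(n,np.round(c["mtx"],1).tolist(),np.round(c["T"],3).tolist())
s=monitor.state();print(s,r.tcp_to_grasp)
E
```

```text
top [[440.7, 0.0, 317.6], [0.0, 440.7, 243.4], [0.0, 0.0, 1.0]] [[0.013, -0.982, 0.188, 441.8], [-0.999, -0.006, 0.038, 39.874], [-0.037, -0.188, -0.981, 871.588], [0.0, 0.0, 0.0, 1.0]]
side [[477.5, 0.0, 321.6], [0.0, 477.5, 233.6], [0.0, 0.0, 1.0]] [[0.892, -0.291, 0.346, 294.038], [-0.452, -0.575, 0.682, -548.757], [0.001, -0.765, -0.644, 639.518], [0.0, 0.0, 0.0, 1.0]]
{'t': 0.1, 'joints': array([ 1.21587778e+00,  2.21133098e-01,  1.52749178e+00,  7.77608538e-06,
        1.39471536e+00, -1.26110589e-01]), 'qd': array([-0.00085188, -0.00098954, -0.00301323, -0.00130248, -0.00061484,
        0.00010015]), 'joint_efforts': array([ 6.08626851e-04, -4.95946026e+01, -3.88521981e+01,  7.02329515e-02,
        5.15560945e-02, -9.79087787e-06]), 'tcp_pos': array([141.57191163, 608.17994144, 221.55803878]), 'orientation': array([-3.58580837e-01, -3.12063375e+00,  2.66286435e-03]), 'wrist_force': array([-0.06718171, -1.06808361,  0.72018893]), 'moment': array([0.0141608 , 0.00023314, 0.0130609 ]), 'gripper_force': 0.0, 'finger_gap': 1.0003905516081695} 18.700000000000003
```

View pics/top0.png

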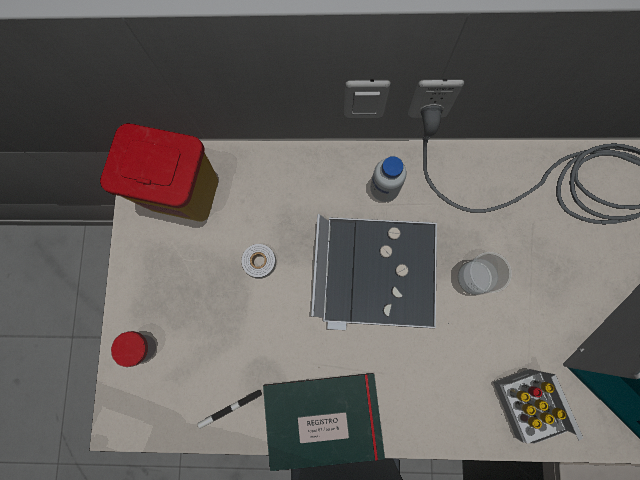

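View pics/side0.png

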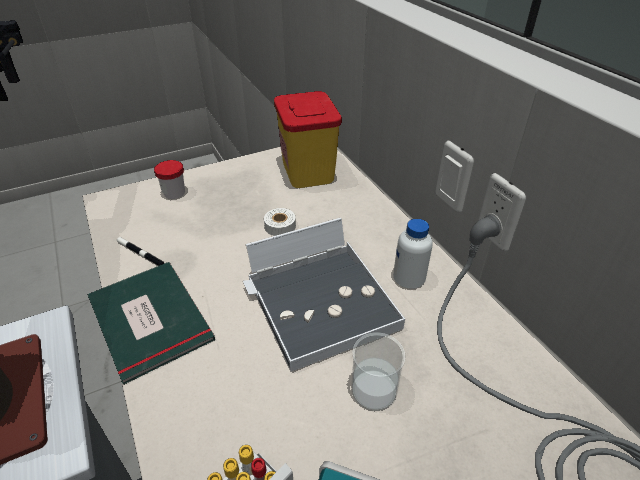

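The top view shows the tray (px 312–437, 217–328), three whole tablets (~394,233; 386,251; 402,270) and two halves (~397,292; 388,310). The cover stands open at its left. Next I enlarge both views.

```bash
python3 - <<'E'
from h import *
a=cv2.imread("pics/top0.png")[210:335,305:445];cv2.imwrite("pics/t1.png",cv2.resize(a,None,fx=4.7,fy=4.7,interpolation=cv2.INTER_CUBIC))
a=cv2.imread("pics/side0.png")[215:370,240:410];cv2.imwrite("pics/s1.png",cv2.resize(a,None,fx=3.8,fy=3.8,interpolation=cv2.INTER_CUBIC))
E
```

```text
(no output)
```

View pics/t1.png

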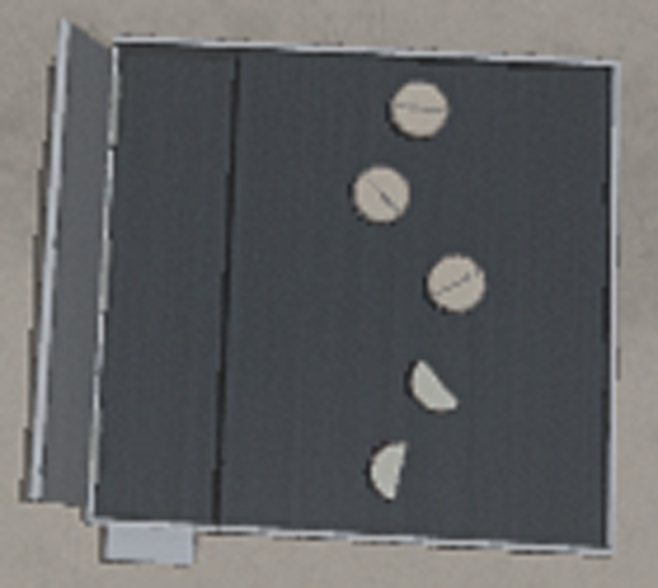

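View pics/s1.png

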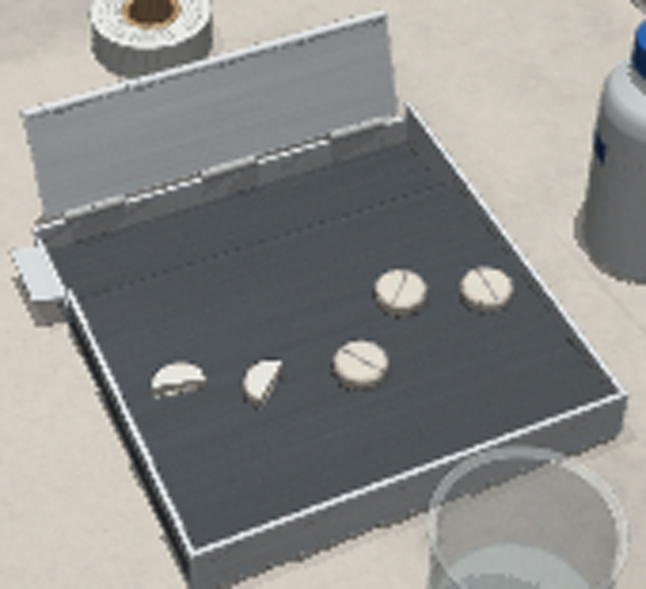

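```bash
cat >> h.py <<'E'
t=lambda p:(p[0]/4.7+305-.4,p[1]/4.7+210-.4)
s=lambda p:(p[0]/3.8+240-.4,p[1]/3.8+215-.4)
E
python3 - <<'E'
from h import *
P={'T1':((419,109),(487,287)),'T2':((381,194),(400,290)),'T3':((456,283),(360,361)),'H1':((433,388),(262,381)),'H2':((388,470),(180,379)),
'BR':((617,64),(624,396)),'FR':((608,550),(193,552)),'BL':((115,41),(410,106)),'FL':((92,520),(40,232)),'CB':((65,22),(385,14)),'CF':((35,497),(28,112))}
Z={}
for k,(a,b) in P.items():
    p,e=tri(t(a),s(b));Z[k]=p;print(k,p.round(1),round(e,1))
c=lambda k,z:atz("top",t(P[k][0]),z)
C=[c(k,31)[:2] for k in('BR','FR','BL','FL')]
S=[atz("side",s(P[k][1]),31)[:2] for k in('BR','FR','BL','FL')]
M=(np.array(C)+np.array(S))/2;print(np.round(C,1).tolist(),np.round(S,1).tolist())
yaw=[np.arctan2(*( (M[i]-M[j])[::-1])) for i,j in((0,1),(2,3))]
yy=[np.arctan2(-(M[i]-M[j])[0],(M[i]-M[j])[1]) for i,j in((2,0),(3,1))]
print(np.degrees(yaw+yy))
w=np.mean(yaw+yy);R=np.array([[np.cos(w),-np.sin(w)],[np.sin(w),np.cos(w)]]);o=M.mean(0);print("origin",o,"yaw",w)
for k in P:
    print(k,((Z[k][:2]-o)@R).round(1), ((c(k,31)[:2]-o)@R).round(1))
for p in((237,57),(217,522)): print("edge",((atz("top",t(p),23)[:2]-o)@R).round(1))
for n,p in(("bottle",(389,182)),("roll",(258,261)),("beaker",(472,278))): print(n,((atz("top",p,12)[:2]-o)@R).round(1))
b=(Z['CB']+Z['CF'])/2;q=(b[:2]-o)@R;print("cover",np.arctan2(b[2]-24.5,103.5-q[1]))
E
```

```text
T1 [624.8 -75.1  28.8] 0.1
T2 [588.7 -58.8  28.8] 0.8
T3 [552.  -88.5  29.5] 0.7
H1 [509.3 -78.5  28.4] 1.0
H2 [477.3 -60.3  27.3] 1.0
BR [ 644.2 -156.9   29.1] 0.2
FR [ 446.2 -146.    29.6] 0.5
BL [654.   50.6  28.9] 1.5
FL [456.1  58.5  21. ] 0.9
CB [649.1  70.   77. ] 0.5
CF [463.5  78.9  78.6] 1.0
[[643.8, -156.5], [446.4, -145.7], [652.7, 50.8], [455.5, 58.4]] [[643.0, -158.1], [445.6, -146.8], [653.5, 48.5], [453.9, 48.6]]
[-3.20291718 -1.10216615 -2.6919344  -2.49687991]
origin [549.31713671 -50.11547457] yaw -0.04142494317445521
T1 [ 76.4 -21.9] [ 76.  -21.6]
T2 [39.7 -7.1] [39.6 -6.9]
T3 [  4.3 -38.3] [  4.4 -38.1]
H1 [-38.8 -30. ] [-38.5 -29.8]
H2 [-71.5 -13.1] [-72.1 -12.6]
BR [  99.2 -102.8] [  98.8 -102.4]
FR [ -99.1 -100. ] [-98.9 -99.8]
BL [100.4 105. ] [ 99.1 105.1]
FL [-97.6 104.7] [-98.2 104.5]
CB [ 94.7 124.1] [106.4 126.5]
CF [-91.  125.3] [-90.4 127.8]
edge [96.6 53.8]
edge [-96.2  54.4]
bottle [185.2 -12.1]
roll [ 10.5 241.9]
beaker [  -2.1 -176.2]
cover 1.9501661674593194
```

```bash
cat >> h.py <<'E'
from scipy.spatial.transform import Rotation as Ro
W=-0.043;O=np.array([549.5,-48.3]);RT=np.array([[np.cos(W),-np.sin(W)],[np.sin(W),np.cos(W)]])
def go(x,y,z):
    st=monitor.state();R=Ro.from_rotvec(st["orientation"]).as_matrix()
    a=R[:2,1]@RT; ang=np.degrees(np.arctan2(a[1],a[0]))  # tool y in tray frame
    tgt=np.r_[RT@np.array([x,y])+O,z]; d=tgt-np.array(st["tcp_pos"])
    print("t",round(st["t"],2),"tray",((st["tcp_pos"][:2]-O)@RT).round(1),round(st["tcp_pos"][2],1),"tooly ang",ang.round(2),"tool z",R[:,2].round(3),"d units",(R.T@d/50).round(3),"F",st["wrist_force"].round(1),"gap",round(st["finger_gap"],2),"q6",st["joints"][5].round(2))
    print(" tray x,y in tool",(R.T@np.r_[RT[:,0],0]).round(3),(R.T@np.r_[RT[:,1],0]).round(3))
E
python3 -c "
from h import *
go(40,-72,120)"
```

```text
t 0.1 tray [-435.8  638.3] 221.6 tooly ang 79.35 tool z [-0.001 -0.002 -1.   ] d units [-11.977 -12.201   2.05 ] F [-0.1 -1.1  0.7] gap 1.0 q6 -0.13
 tray x,y in tool [-0.983  0.185 -0.001] [ 0.185  0.983 -0.002]
```

>>> step_arm(fingers=[0.655,0.655,0.655,0.655,0.655,0.655,0.655,0.655], translation=[[-0.7,-0.71,0],[-0.76,-0.65,0],[-0.82,-0.58,0],[-0.87,-0.5,0],[-0.9,-0.42,0],[-0.94,-0.35,0],[-0.96,-0.26,0],[-0.98,-0.18,0]], twist=[1,1,1,1,1,1,1,1])

```text
t: 1.1
tcp_pos: [351.7, 266.9, 222.3]
orientation: [-1.408, -2.808, 0.0]
wrist_force: [0.0, 0.2, -0.0]
finger_gap: 0.658
gripper_force: 0.0
```

```bash
python3 -c "
from h import *
go(40,-72,120)"
```

```text
t 1.1 tray [-211.2  306.4] 222.3 tooly ang 39.2 tool z [-0. -0. -1.] d units [-9.04  -0.891  2.046] F [ 0.   0.2 -0. ] gap 0.66 q6 -0.17
 tray x,y in tool [-0.632  0.775 -0.   ] [ 0.775  0.632 -0.   ]
```

>>> step_arm(fingers=[0.655,0.655,0.655,0.655,0.655,0.655,0.655,0.655], translation=[[-0.99,-0.09,0],[-1,-0.01,0],[-1,0.08,0],[-0.99,0.17,0],[-0.97,0.25,0],[-0.94,0.33,0],[-0.91,0.42,0],[-0.87,0.49,0]], twist=[0.98,0.98,0.98,0.98,0.98,0.98,0.98,0.98])

```text
t: 2.1
tcp_pos: [562.6, -73.0, 222.1]
orientation: [-2.269, -2.172, 0.0]
wrist_force: [0.2, -0.3, 0.7]
finger_gap: 0.655
gripper_force: 0.0
```

```bash
python3 -c "
from h import *
go(40,-72,80)
T=lambda x,y,z: np.r_[RT@np.array([x,y])+O,z]
print(T(40,-72,26))"
```

```text
t 2.1 tray [ 14.1 -24.1] 222.1 tooly ang -0.02 tool z [-0.001  0.    -1.   ] d units [-0.959  0.52   2.841] F [ 0.2 -0.3  0.7] gap 0.66 q6 -0.22
 tray x,y in tool [ 0.     1.    -0.001] [ 1. -0.  0.]
[ 586.36797969 -121.95291626   26.        ]
```

>>> step_arm(fingers=[0.655,0.655,0.655,0.655,0.655,0.655], translation=[[-0.48,0.26,0],[-0.48,0.26,0.5],[0,0,0.9],[0,0,0.9],[0,0,0.7],[0,0,0.3]], twist=[0,0,0,0,0,0])

```text
t: 2.85
tcp_pos: [584.1, -119.8, 54.5]
orientation: [-2.263, -2.173, 0.004]
wrist_force: [-0.8, 0.2, -0.4]
finger_gap: 0.659
gripper_force: 0.0
```

```bash
python3 - <<'E'
from h import *
go(40,-72,26)
a=vision.camera("top")[200:340,300:460];b=vision.camera("side")[200:370,240:420]
a=cv2.resize(a,(640,560),interpolation=cv2.INTER_CUBIC)
cv2.imwrite("pics/t2.png",a);cv2.imwrite("pics/s2.png",cv2.resize(b,None,fx=3.5,fy=3.5,interpolation=cv2.INTER_CUBIC))
E
```

```text
t 2.85 tray [ 37.6 -70. ] 54.5 tooly ang 0.15 tool z [-0.005  0.002 -1.   ] d units [-0.041  0.05   0.57 ] F [-0.8  0.2 -0.4] gap 0.66 q6 -0.29
 tray x,y in tool [-0.003  1.    -0.005] [1.    0.003 0.001]
```

View pics/s2.png

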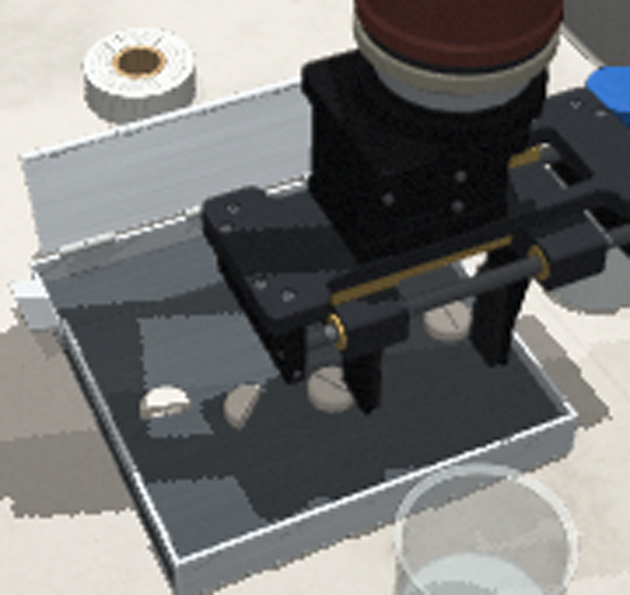

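The side view shows the fingers behind tablet 3 and tablet 1, with the halves (px 165,402 and 243,405) clear. Before sweeping, I check the bottle clearance.

```bash
python3 - <<'E'
from h import *
f=lambda p:((p[:2]-O)@RT).round(1)
print("cap",f(atz("top",(392,167),128)),tri((392,167),(418,227))[0],f(tri((392,167),(418,227))[0]))
E
```

```text
cap [173.   -5.1] [724.63825388 -61.73972022 123.65248196] [175.6  -5.9]
```

>>> step_arm(fingers=[0.655,0.655,0.655], translation=[[-0.04,0.04,0.3],[0,0,0.27],[0,0,0]], twist=[0,0,0])

```text
t: 3.32
tcp_pos: [587.2, -122.3, 27.9]
orientation: [-2.264, -2.175, 0.002]
wrist_force: [-0.5, 0.9, -0.3]
finger_gap: 0.657
gripper_force: 0.0
```

```bash
python3 -c "
from h import *
go(40,60,26)"
```

```text
t 3.33 tray [ 40.8 -72.3] 27.9 tooly ang 0.15 tool z [-0.002  0.001 -1.   ] d units [ 2.646 -0.01   0.039] F [-0.5  0.9 -0.3] gap 0.66 q6 -0.3
 tray x,y in tool [-0.003  1.    -0.002] [1.    0.003 0.001]
```

>>> step_arm(fingers=[0.655,0.655,0.655,0.655,0.655,0.655,0.655,0.655], translation=[[0.1,-0.04,0.03],[0.2,0,0],[0.2,0,0],[0.2,0,0],[0.2,0,0],[0.2,0,0],[0.2,0,0],[0.2,0,0]], twist=[0,0,0,0,0,0,0,0])

```text
t: 4.32
tcp_pos: [589.1, -46.9, 27.5]
orientation: [-2.266, -2.176, 0.0]
wrist_force: [0.9, 0.7, -0.2]
finger_gap: 0.652
gripper_force: 0.1
```

>>> step_arm(fingers=[0.655,0.655,0.655,0.655,0.655,0.655,0.655,0.655], translation=[[0.2,0,0],[0.2,0,0],[0.2,0,0],[0.2,0,0],[0.2,0,0],[0.15,0,0],[0,0,0],[0,0,0]], twist=[0,0,0,0,0,0,0,0])

```text
t: 5.32
tcp_pos: [591.4, 9.8, 27.5]
orientation: [2.266, 2.176, -0.0]
wrist_force: [-0.3, -0.3, 0.1]
finger_gap: 0.652
gripper_force: 0.0
```

```bash
python3 - <<'E'
from h import *
go(40,60,26)
b=vision.camera("side")[200:370,240:420]
cv2.imwrite("pics/s3.png",cv2.resize(b,None,fx=3.5,fy=3.5,interpolation=cv2.INTER_CUBIC))
E
```

```text
t 5.33 tray [39.4 59.8] 27.5 tooly ang 0.16 tool z [-0. -0. -1.] d units [0.003 0.012 0.03 ] F [-0.3 -0.3  0.1] gap 0.65 q6 -0.08
 tray x,y in tool [-0.003  1.    -0.   ] [ 1.     0.003 -0.   ]
```

View pics/s3.png

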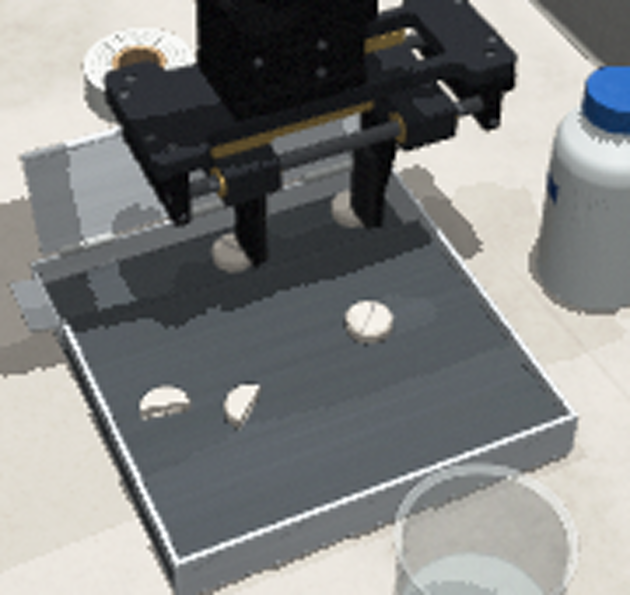

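Tablets 1 and 3 are off the deck ahead of the fingers; tablet 2 (px 370,321) and the halves are untouched. Next I lift, go back, close and sweep tablet 2.

>>> step_arm(fingers=[0.655,0.3,0,0,0,0,0,0], translation=[[0,0,-0.6],[-0.3,0,-0.2],[-0.6,0,0],[-0.7,0,0],[-0.45,0,0],[0,0,0.3],[0,0,0.5],[0,0,0]], twist=[0,0,0,0,0,0,0,0])

```text
t: 6.38
tcp_pos: [585.7, -91.6, 25.2]
orientation: [-2.263, -2.174, 0.003]
wrist_force: [-0.5, 0.5, -1.0]
finger_gap: 0.019
gripper_force: 0.0
```

```bash
python3 -c "
from h import *
go(40,62,26.5)"
```

```text
t 6.38 tray [ 38.  -41.7] 25.2 tooly ang 0.17 tool z [-0.004  0.001 -1.   ] d units [ 2.073  0.046 -0.024] F [-0.5  0.5 -1. ] gap 0.02 q6 -0.25
 tray x,y in tool [-0.003  1.    -0.004] [1.    0.003 0.001]
```

>>> step_arm(fingers=[0,0,0,0,0,0,0,0], translation=[[0.1,0,0],[0.2,0,0],[0.2,0,0],[0.2,0,0],[0.2,0,0],[0.2,0,0],[0.2,0,0],[0.2,0,0]], twist=[0,0,0,0,0,0,0,0])

```text
t: 7.38
tcp_pos: [590.4, -16.9, 27.5]
orientation: [2.266, 2.176, -0.0]
wrist_force: [-0.1, -0.5, -0.2]
finger_gap: 0.006
gripper_force: 0.0
```

>>> step_arm(fingers=[0,0,0,0,0,0,0,0], translation=[[0.2,0,0],[0.2,0,0],[0.2,0,0],[0,0,0],[0,0,0],[0,0,-0.9],[0,0,-0.9],[0,-0.75,-0.5]], twist=[0,0,0,0,0,0,0,0])

```text
t: 8.38
tcp_pos: [556.9, 12.9, 146.1]
orientation: [2.263, 2.172, 0.006]
wrist_force: [-0.3, -0.1, -0.4]
finger_gap: 0.005
gripper_force: 0.0
```

```bash
python3 - <<'E'
from h import *
go(0,165,120)
b=vision.camera("side")[200:370,240:420];cv2.imwrite("pics/s4.png",cv2.resize(b,None,fx=3.5,fy=3.5,interpolation=cv2.INTER_CUBIC))
E
```

```text
t 8.38 tray [ 4.7 61.5] 146.1 tooly ang 0.11 tool z [ 0.006 -0.001 -1.   ] d units [ 2.071 -0.094  0.519] F [-0.3 -0.1 -0.4] gap 0.0 q6 -0.08
 tray x,y in tool [-0.002  1.     0.006] [ 1.     0.002 -0.001]
```

View pics/s4.png

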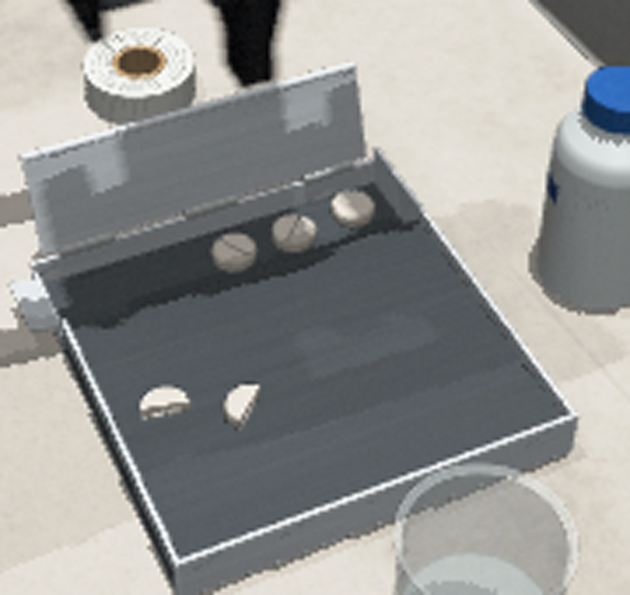

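All three tablets lie in the trough (px 234,252; 294,231; 353,208), with the cover open and the halves still on the deck. I check their positions and move to beyond the cover.

```bash
python3 - <<'E'
from h import *
for p in((234,252),(294,231),(353,208)): print(((atz("side",(p[0]/3.5+240-.4,p[1]/3.5+200-.4),15+(-2))[:2]-O)@RT).round(1))
E
```

```text
[ 3.  77.4]
[38.7 78.8]
[75.7 81.9]
```

>>> step_arm(fingers=[0,0,0,0,0,0,0], translation=[[0.6,-0.05,0],[0.8,-0.05,0],[0.67,0,0],[0,0,0.6],[0,0,0.8],[0,0,0.5],[0,0,0]], twist=[0,0,0,0,0,0,0])

```text
t: 9.3
tcp_pos: [551.0, 117.0, 45.0]
orientation: [-2.264, -2.173, 0.007]
wrist_force: [0.1, -0.1, 0.5]
finger_gap: 0.005
gripper_force: 0.0
```

```bash
python3 -c "
from h import *
go(0,135,55)"
```

```text
t 9.3 tray [ -5.6 165.2] 45.0 tooly ang 0.13 tool z [-0.005 -0.    -1.   ] d units [-0.604  0.11  -0.2  ] F [ 0.1 -0.1  0.5] gap 0.0 q6 0.11
 tray x,y in tool [-0.002  1.    -0.005] [ 1.     0.002 -0.001]
```

>>> step_arm(fingers=[0,0,0,0,0,0,0,0], translation=[[-0.2,0.1,-0.26],[-0.2,0,0],[-0.2,0,0],[-0.2,0,0],[-0.2,0,0],[-0.2,0,0],[-0.2,0,0],[0,0,0]], twist=[0,0,0,0,0,0,0,0])

```text
t: 10.3
tcp_pos: [555.2, 46.4, 60.3]
orientation: [-2.267, -2.175, 0.001]
wrist_force: [0.3, -0.6, 0.1]
finger_gap: 0.008
gripper_force: 0.0
```

```bash
python3 - <<'E'
from h import *
go(0,83.3,54.2)
b=vision.camera("side")[180:350,230:410];cv2.imwrite("pics/s5.png",cv2.resize(b,None,fx=3.5,fy=3.5,interpolation=cv2.INTER_CUBIC))
E
```

```text
t 10.3 tray [ 1.6 94.9] 60.3 tooly ang 0.1 tool z [-0.001 -0.    -1.   ] d units [-0.231 -0.033  0.122] F [ 0.3 -0.6  0.1] gap 0.01 q6 -0.02
 tray x,y in tool [-0.002  1.    -0.001] [ 1.     0.002 -0.   ]
```

View pics/s5.png

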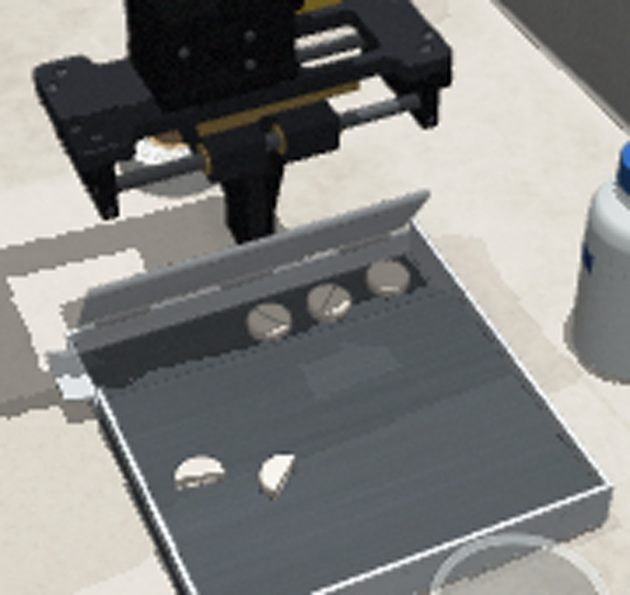

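The cover now leans inward over the trough with the fingers behind it; tablets unchanged. I continue along the arc and press.

>>> step_arm(fingers=[0,0,0,0,0,0,0,0], translation=[[-0.12,0,0.06],[-0.11,0,0.07],[-0.07,0,0.09],[-0.06,0,0.09],[-0.04,0,0.1],[-0.04,0,0.1],[-0.02,0,0.09],[0,0,0.08]], twist=[0,0,0,0,0,0,0,0])

```text
t: 11.35
tcp_pos: [554.6, 24.2, 27.0]
orientation: [2.266, 2.176, -0.001]
wrist_force: [-12.5, 1.0, 31.7]
finger_gap: 0.006
gripper_force: 16.1
```

```bash
python3 -c "
from h import *
go(0,71,26)"
```

```text
t 11.35 tray [ 2.  72.7] 27.0 tooly ang 0.16 tool z [-0. -0. -1.] d units [-0.034 -0.04   0.019] F [-12.5   1.   31.7] gap 0.01 q6 -0.06
 tray x,y in tool [-0.003  1.    -0.   ] [ 1.     0.003 -0.   ]
```

>>> step_arm(fingers=[0,0,0,0,0,0,0,0], translation=[[0,0,0],[0,0,0],[0,0,-0.3],[0,0,-0.7],[0,0,-1],[0,0,-1],[0,0,0],[0,0,0]], twist=[0,0,0,0,0,0,0,0])

```text
t: 12.35
tcp_pos: [554.4, 24.5, 176.7]
orientation: [2.265, 2.176, 0.0]
wrist_force: [-0.7, 0.6, -0.7]
finger_gap: 0.004
gripper_force: 0.0
```

```bash
python3 - <<'E'
from h import *
go(0,71,26)
b=vision.camera("side")[200:370,240:420];cv2.imwrite("pics/s6.png",cv2.resize(b,None,fx=3.5,fy=3.5,interpolation=cv2.INTER_CUBIC))
E
```

```text
t 12.35 tray [ 1.7 72.9] 176.7 tooly ang 0.16 tool z [ 0. -0. -1.] d units [-0.038 -0.036  3.014] F [-0.7  0.6 -0.7] gap 0.0 q6 -0.06
 tray x,y in tool [-0.003  1.     0.   ] [ 1.     0.003 -0.   ]
```

View pics/s6.png

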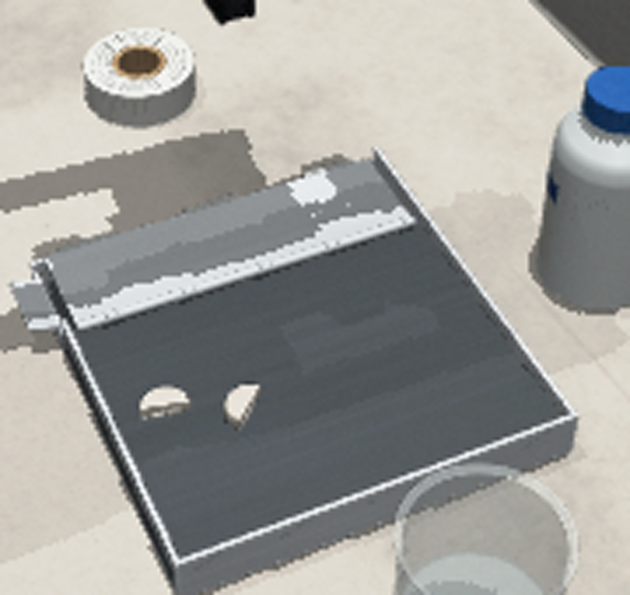

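The cover is flat over the trough (bead from px 80,325 to 410,220), both halves are on the deck, and the arm is clear.

```bash
python3 -c "
from cell import order
print(order.finish_job())"
```

```text
the job is handed in; nothing more can be done
None
```

The job is handed in: the three whole tablets are in the trough under the shut cover and both halves are still on the deck; the hand-in call gave no verdict, so this rests on the last camera picture and the press reading (about 32 N with the tip at z = 27 mm).

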